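# Press-test the lid of the last preserve jar with a dial push gauge

## Task

Take the last sealed jar from the wire cooling rack, stand it in the empty cell of the wooden jar carrier beside its two batch mates, and let it go. Then lift the dial push gauge out of its rest and press-test the seal: hold the gauge upright with its plunger on the raised button in the middle of that jar's lid, pressing gently until the needle stands about straight up (half scale, 4 N), never running it to the end of its stroke. Finish while still holding it there, so that the reading can be taken; leave the mates and the things around alone.

Things in the scene. Friction and masses are not known exactly. Their poses are not given: they have to be found in the camera images.
- jar: The jar to be tested, alone on the wire rack: squat glass jar with orange-brown contents and a black screw-band lid with a metal disc in it, 63 mm wide, 87 mm high (lid 63 mm across, z 74 to 85 mm), 0.3 kg. Origin: centre of its underside; z up along the jar. It stands on the rack, 18 mm above the worktop.
- jar_lid_centre (a point): Centre of the top of the raised round button (25 mm across, 1.5 mm high) in the middle of the metal disc of that jar's lid, 87 mm above the jar's underside.
- crate: Wooden jar carrier, open-topped, 240 mm (its x) by 84 mm (its y) by 45 mm high, one row of three square cells 72 mm wide inside, pitch 78 mm; walls and floor 6 mm, the dividers 8 mm lower than the walls. Fixed to the worktop. Origin: centre of its underside. The empty cell is the one at its -x end, nearest the robot.
- free_cell (a point): Centre of the floor of the empty cell, 6 mm above the worktop, 39 mm below the carrier's rim.
- mate_mid: Batch mate, the same kind of jar as jar, loose in the middle cell. Origin: centre of its underside.
- mate_far: Batch mate, the same kind of jar, loose in the far cell. Origin: centre of its underside.
- rack: Low wire cooling rack, 200 mm (its x) by 150 mm by 18 mm high, fixed. Origin: centre of its underside.
- rest: Dark steel bench rest, fixed: foot plate 90 by 80 mm, a post at its back (+x), on it a shelf 44 mm wide, top 85 mm above the worktop, with a 21 mm hole in which the gauge hangs, free to be lifted straight up (55 mm for the tip to clear the shelf). Origin: on the worktop under the hole's centre.
- gauge: Loose dial push gauge, 0.17 kg, hanging upright in its rest. Origin: underside of its collar, 85 mm above the worktop; z up, dial faces its -x. From below: plunger, tip at z -50 mm when free; nose 18 mm across, z -24 to 0 (in the hole); collar 36 mm across, z 0 to 6; round dial case 60 mm wide (y), 28 mm thick (x), z 14 to 74; black grip block 24 mm (x) by 30 mm (y), z 76 to 126 mm.
- gauge_grip (a point): Centre line of the gauge's grip block, 104 mm above the gauge's origin and 154 mm above the free plunger tip: where to hold it.
- gauge_tip (a point): Centre of the flat rubber end (13 mm across) of the plunger, on the gauge's axis; moves up into the gauge as the plunger is pressed.
- gauge_plunger (a joint): How far the plunger is pressed into the gauge, m: 0 free, 0.008 half scale (4 N), 0.016 end of stroke (8 N). Spring 500 N/m: force in N is about 500 x value. The needle turns clockwise with it: down left when free, straight up at half scale, down right at the end.
- mug: Bystander: large white spotted mug, 93 mm high. Origin: underside.
- tin: Bystander: food tin, 58 mm wide, 72 mm high. Origin: underside.
- mill: Bystander: wooden pepper mill, 58 mm wide, 150 mm high. Origin: underside.

How it is judged:
By the outcome, as a careful person would: the job done as asked, in the order asked, and still so for the second after the job is handed in, while the arm keeps its last pose, push and grip.
It also fails if it takes over 54 s, if anything falls off the work surface, if the arm or the gripper's body presses on something with over 40 N, if the wrist force passes 120 N, or if a joint passes its speed limit or range.

## Robot

A 7-joint arm with a two-finger parallel gripper is mounted at the origin on a cart in front of the work surface, level with it; the furniture and walls round the work are solid. World frame = base frame: x ahead of the robot, y to its left, z up, the work surface at z = 0. Lengths are in mm, angles in degrees, forces in N, time in s.
With the tool pointing down it reaches from about 350 to 900 mm from the base axis. Payload 7.2 kg.
Tool frame: the origin (TCP) lies on the centre line of the jaws, within the pads' length; the fingertips stand 22 mm ahead of it and the grasp point (between the pads) lies 3 mm ahead of it; z points along the fingers, y is the line along which they close (so a half turn about z gives the same grasp; the last joint's range is limited). The gripper opens to 88 mm and grips with 3 to 60 N. Pads are 20 mm wide; open, the fingers measure 115 mm over their backs; the gripper's body (75 mm by 178 mm) begins 61 mm behind the grasp point.
Start: joints at [68.973, 23.554, -0.728, 91.456, 0.321, 64.991, -4.71], TCP at [183.971, -597.313, 244.653] pointing down, gripper open.
Joint ranges: [-169.25, 169.25], [-16.82, 113.86], [-84.01, 82.57], [7.8, 145.47], [-59.2, 239.2], [7.22, 106.19], [-163.78, 163.78]. Speed limits (degrees/s): [136.94, 136.94, 172.46, 172.46, 180, 180, 180].

## Interface

Orientations are given as a 3x3 rotation matrix whose columns are the frame's x, y, z axes.
In Python, from rig import ctrl, vision, order gives the robot as it stands.
- The arm moves only by the tool servo_tool, never from a script. Its argument "rows" is a list of rows, each a list of 3 entries, a list of its own where there are three numbers: the finger opening in mm, from 0 to 87.8, then the shift along the tool's x, y, z in units of 25 mm (1.0 is 25 mm), then the turn, a rotation vector about the tool's x, y, z in units of 6 degrees (1.0 is 6 degrees). A call has 1 to 5 rows; each row is the pose to reach, as a shift and turn from the pose commanded when the call began, along the tool's axes at that moment; what a row does not reach only later rows make up. A row lasts 1/12 s, in which the tool goes at most 41.7 mm and 7.16 degrees, less where a joint would pass 70% of its speed; a pose out of reach is approached as far as the arm can. A call with a gripper value outside its range is refused whole. The fingers move at their own pace and stop on an object; "newtons" is the grip in N (left out, the last holds). Time passes only in rows, so rows that repeat a pose let the fingers close. It gives the time, the measured TCP pose, the force, the opening and the grip force at its end, in the units of the state.
- ctrl.observe(): the state, without advancing time (a new reading comes with each control period).
- vision.get_image(name): name is "side" or "top" or "wrist"; returns the picture (400x640x3 uint8, red, green, blue); there is no depth.
- vision.camera_params(name): a dict with "fx", "fy", "cx", "cy" (pixels), "k1" (the pictures are not rectified: a ray, as slopes to the right and down, at radius r is drawn at 1 + k1 r^2 times it, then the intrinsics apply), "rvec" (rotation vector, rad) and "tvec" (3), from world to camera coordinates, as OpenCV has them. Camera axes: x right, y down, z forward; pixel columns grow to the right and rows downward; lengths in mm; the calibration is good to about 2 mm. A picture is of the moment at which its call begins: read the wrist's pose just before it. camera_params takes no time and is no camera call; for the wrist camera it gives the pose at the moment of the call.
- order.close_job(): hands the job in; it is judged then, once.
The state is a dict: "time_s": time; "q": joint angles; "joint_velocities": joint speeds; "joint_efforts": joint torques, N m; "tcp_pos": TCP position; "tcp_rot": TCP orientation; "wrist_force": force on the tool from outside, world axes, zero at the start; "wrist_torque": the same for the moment, N m; "width": finger opening in mm; "grasp_force": force on a finger pad.
Only numpy, scipy, OpenCV 4.12 (cv2) and the standard library are available. Lean on these libraries where they do the work, as an engineer would, in place of code of your own. Each camera call takes 0.05 s, during which the arm holds its last target. There are 200 camera calls.

## Working session

There is one attempt and no reset: what is moved stays moved. The work goes in short steps, Python scripts to look and compute and a tool call to move; the robot and the scene stay as the last step left them, time stands still between calls to the robot, and variables do not carry over. Pictures are saved under pics/ and viewed, at most 10 in all, crops included, and the job is handed in when it is done.

Besides the shell and the picture viewer there is one more tool, called after ">>>" as name([rows], argument=value, ...), one row to a line, values as JSON. servo_tool: Moves the arm, as the interface text tells. Its arguments: {"type":"object","properties":{"rows":{"type":"array"},"newtons":{"type":"number"}},"required":["rows"]}

```bash
mkdir -p pics; cat > h.py <<'E'
import numpy as np, cv2
from rig import ctrl, vision, order
def cam(n):
    p=vision.camera_params(n); R=cv2.Rodrigues(np.array(p['rvec'],float))[0]; return p,R,np.array(p['tvec'],float).ravel()
def proj(n,X,c=None):
    p,R,t=c or cam(n); c_=R@np.array(X,float)+t; a=c_[:2]/c_[2]; a=a*(1+p['k1']*(a@a)); return np.array([p['fx']*a[0]+p['cx'],p['fy']*a[1]+p['cy']])
def ray(n,uv,c=None):
    p,R,t=c or cam(n); d=np.array([(uv[0]-p['cx'])/p['fx'],(uv[1]-p['cy'])/p['fy']]); a=d.copy()
    for _ in range(20): a=d/(1+p['k1']*(a@a))
    v=R.T@np.array([a[0],a[1],1]); return -R.T@t, v/np.linalg.norm(v)
def atz(n,uv,z,c=None):
    o,v=ray(n,uv,c); return o+v*(z-o[2])/v[2]
def tri(obs):
    A=np.zeros((3,3));b=np.zeros(3)
    for n,uv in obs:
        o,v=ray(n,uv);P=np.eye(3)-np.outer(v,v);A+=P;b+=P@o
    return np.linalg.solve(A,b)
def move(target,rotdeg_z=0):
    "units along tool axes to TCP target"
    s=ctrl.observe(); R=np.array(s['tcp_rot']); return (R.T@(np.array(target)-np.array(s['tcp_pos'])))/25
E
python3 - <<'E'
from h import *
for n in('top','side','wrist'):
    cv2.imwrite(f'pics/{n}0.png',vision.get_image(n)[:,:,::-1])
    p,R,t=cam(n);print(n,p['fx'],p['k1'],(-R.T@t).round(),R[2].round(2))
s=ctrl.observe();print(s)
E
```

```text
top 368.9145320059913 -0.037891514845817 [430.  57. 956.] [ 0.21  0.01 -0.98]
side 368.4503768403953 0.004161299117708478 [ 307. -737.  601.] [ 0.34  0.81 -0.48]
wrist 358.1631339486038 -0.05106723149527298 [ 263. -572.  383.] [-0.29 -0.09 -0.95]
{'time_s': 0.15, 'q': array([68.97206198, 23.58988166, -0.72864713, 91.49032647,  0.32066521,
       64.99128673, -4.71081598]), 'joint_velocities': array([-0.09453213, -0.13354804, -0.11494782, -0.05543977,  0.04982732,
       -0.04488049,  0.07220309]), 'joint_efforts': array([ 1.94077053e-03, -5.88334751e+01,  6.42628781e-01, -2.91293120e+01,
       -5.37079421e-02,  1.57757808e-02,  1.49730463e-04]), 'tcp_pos': array([ 183.86018042, -596.98163956,  244.01730121]), 'tcp_rot': array([[ 9.55686182e-01,  2.94387051e-01, -4.32081860e-04],
       [ 2.94387357e-01, -9.55685514e-01,  1.13265405e-03],
       [-7.94956875e-05, -1.20966126e-03, -9.99999265e-01]]), 'wrist_force': array([-0.47850609,  0.24491245, -0.24827001]), 'wrist_torque': array([ 0.0024519 ,  0.02095186, -0.04769033]), 'grasp_force': 0.0, 'width': 87.55682862503721}
```

View pics/top0.png

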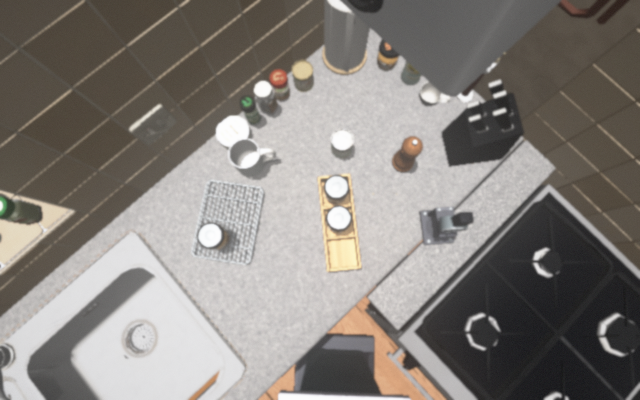

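View pics/side0.png

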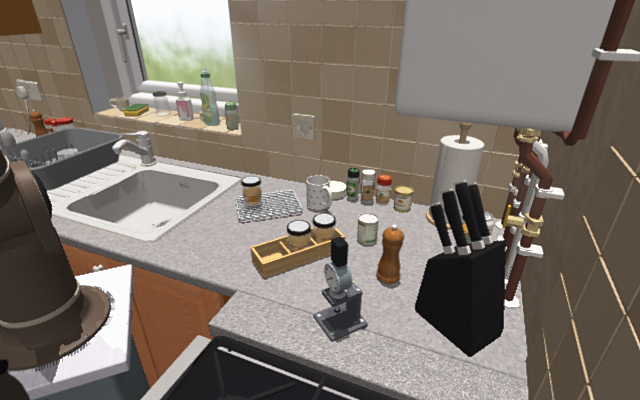

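Top: jar about (210,236), crate about (340,222), with the empty cell at the lower end (342,253). Gauge rest is at about (445,223). Enlarging these next.

```bash
python3 - <<'E'
import cv2,numpy as np
t=cv2.imread('pics/top0.png');s=cv2.imread('pics/side0.png')
def c(im,x,y,w,h,k):return cv2.resize(im[y:y+h,x:x+w],None,fx=k,fy=k,interpolation=cv2.INTER_CUBIC)
# each 400x300 : 80x60 at 5 ; 
a=np.vstack([np.hstack([c(t,180,210,80,60,5),c(t,415,195,80,60,5)]),np.hstack([c(s,220,165,80,60,5),c(s,300,230,100,75,4)])])
cv2.imwrite('pics/m1.png',a)
b=np.hstack([c(t,310,165,66,110,5.4)[:594,:356],c(s,240,205,110,80,4)[:,:440].copy() if 0 else cv2.copyMakeBorder(c(s,245,205,105,75,4),0,294,0,0,cv2.BORDER_CONSTANT)])
cv2.imwrite('pics/m2.png',b);print(b.shape)
E
```

```text
(594, 776, 3)
```

View pics/m1.png

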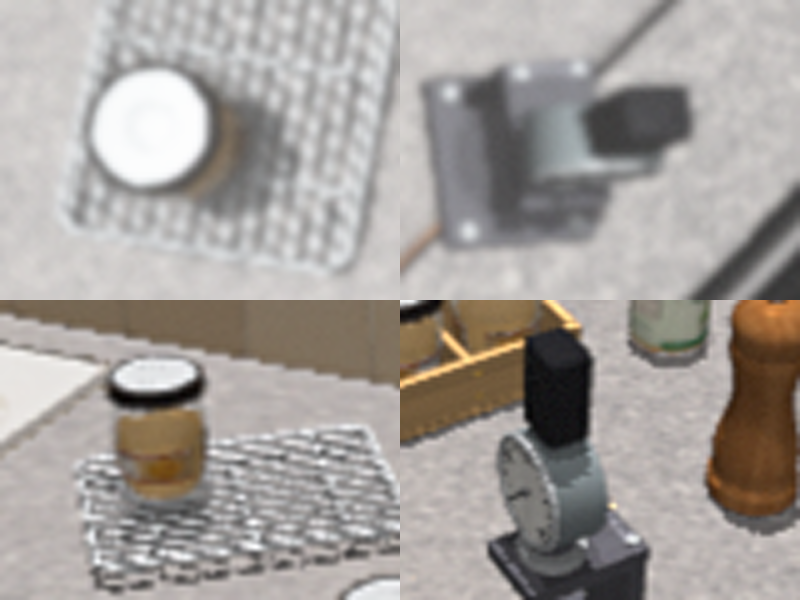

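View pics/m2.png

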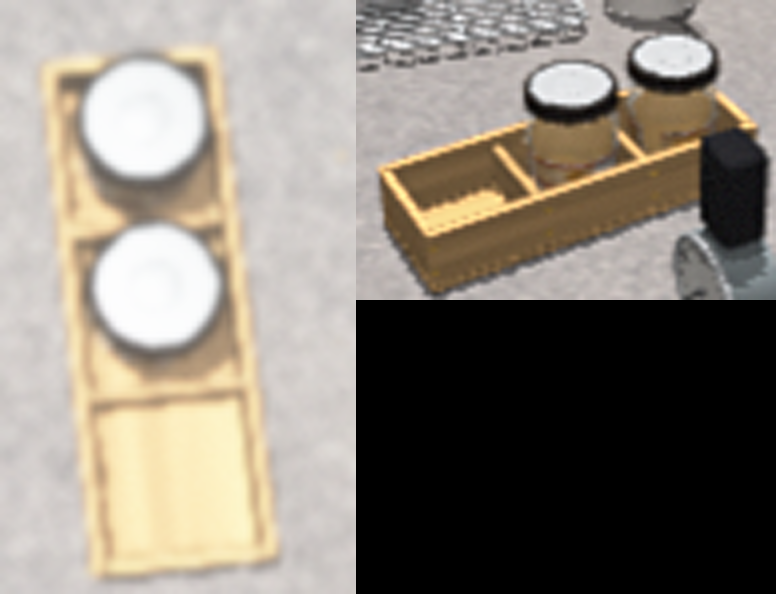

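```bash
python3 - <<'E'
from h import *
from scipy.optimize import least_squares
T=cam('top');S=cam('side');C={'top':T,'side':S}
px=lambda x,y,k,ox,oy:((x+.5)/k-.5+ox,(y+.5)/k-.5+oy)
jt=px(147,124,5,180,210);js=px(156,77,5,220,165)
print('jar tri',tri([('top',jt),('side',js)]),'top@105',atz('top',jt,105),'side',atz('side',js,105))
mt=lambda x,y:px(x,y,5.4,310,165)
for nm,c in(('mid',(155,285)),('far',(145,118))):print(nm,atz('top',mt(*c),92))
obs=[('top',mt(42,62),(1,1)),('top',mt(217,48),(1,-1)),('top',mt(277,553),(-1,-1)),('top',mt(95,577),(-1,1)),
('side',px(24,170,4,245,205),(-1,1)),('side',px(74,237,4,245,205),(-1,-1)),('side',px(400,125,4,245,205),(1,-1))]
def f(p,idx=range(7)):
    x,y,a=p;c,s=np.cos(a),np.sin(a);r=[]
    for i in idx:
        n,uv,(sx,sy)=obs[i];X=[x+c*120*sx-s*42*sy,y+s*120*sx+c*42*sy,45];r+=list(proj(n,X,C[n])-uv)
    return np.array(r)
for idx in(range(7),range(4)):
    q=least_squares(f,[350,0,0],args=(idx,));p=q.x;print('crate',p[:2],np.degrees(p[2]),q.fun.round(1)); 
    print('free',p[0]-78*np.cos(p[2]),p[1]-78*np.sin(p[2]))
# gauge grip top corners at z=211
g=lambda x,y:px(x,y,4,300,230)
for c in[(128,40),(153,28),(192,45),(163,60)]:print('gs',atz('side',g(*c),211))
for c in[(628,92),(688,90),(690,140),(632,148)]:print('gt',atz('top',px(c[0]-400,c[1],5,415,195),211))
# foot plate corners
for c in[(425,78),(440,248)]:print('foot',atz('top',px(c[0]-400,c[1],5,415,195),5))
E
```

```text
jar tri [514.25391888 329.7555685  100.68513643] top@105 [514.31505725 328.30047504 105.        ] side [511.97360384 320.59481171 105.        ]
mid [567.6995071   29.27275294  92.        ]
far [642.88973959  35.95365742  92.        ]
crate [566.51011002  26.75170511] 8.134905928432621 [-0.4  0.2 -0.2 -0.5  0.4  0.7 -0.2 -0.1 -0.5 -0.5 -0.1  0.4  1.   0.1]
free 489.29497459522537 15.7143657075141
crate [566.71263938  26.55519515] 7.990728107539559 [-0.2  0.1  0.  -0.6  0.4  0.6 -0.3 -0.2]
free 489.4699743423396 15.712192932889037
gs [ 546.84370302 -219.54692218  211.        ]
gs [ 561.84211023 -214.9299164   211.        ]
gs [ 572.60840711 -234.53204999  211.        ]
gs [ 555.02765054 -240.27118654  211.        ]
gt [ 566.98098398 -217.35020257  211.        ]
gt [ 568.71478503 -242.31855556  211.        ]
gt [ 547.94144334 -242.20855781  211.        ]
gt [ 543.7924095  -218.10999702  211.        ]
foot [ 608.36710016 -186.07318238    5.        ]
foot [ 519.68360859 -192.4776139     5.        ]
```

>>> servo_tool([
  [87,[1,-1,-0.6],[0,0,0.3]],
  [87,[2.1,-2.1,-1.2],[0,0,0.6]],
  [87,[3.2,-3.2,-1.8],[0,0,0.9]],
  [87,[4.3,-4.3,-2.2],[0,0,1.2]],
  [87,[5.4,-5.4,-2.2],[0,0,1.5]],
])

```text
time_s: 0.57
tcp_pos: [274.3, -427.5, 301.6]
tcp_rot: [[0.99, 0.139, 0.002], [0.139, -0.99, -0.003], [0.001, 0.003, -1.0]]
wrist_force: [0.9, -0.2, -0.0]
width: 87.2
grasp_force: 0.0
```

>>> servo_tool([
  [87,[0.86,-1.28,0],[0,0,0]],
  [87,[1.71,-2.57,0],[0,0,0]],
  [87,[2.56,-3.86,0],[0,0,0]],
  [87,[3.42,-5.14,0],[0,0,0]],
  [87,[4.27,-6.43,0],[0,0,0]],
])

```text
time_s: 0.98
tcp_pos: [356.5, -252.5, 299.7]
tcp_rot: [[0.99, 0.141, 0.0], [0.141, -0.99, -0.0], [0.0, 0.0, -1.0]]
wrist_force: [1.5, -1.4, 0.4]
width: 86.9
grasp_force: 0.0
```

>>> servo_tool([
  [87,[0.86,-1.28,0],[0,0,0]],
  [87,[1.71,-2.57,0],[0,0,0]],
  [87,[2.56,-3.86,0],[0,0,0]],
  [87,[3.42,-5.14,0],[0,0,0]],
  [87,[4.27,-6.43,0],[0,0,0]],
])

```text
time_s: 1.4
tcp_pos: [439.4, -78.3, 299.8]
tcp_rot: [[0.99, 0.141, 0.0], [0.141, -0.99, -0.0], [0.0, 0.0, -1.0]]
wrist_force: [1.5, -0.0, 0.4]
width: 87.0
grasp_force: 0.0
```

>>> servo_tool([
  [87,[0.45,-1.47,0],[0,0,0]],
  [87,[0.9,-2.94,0],[0,0,0]],
  [87,[1.34,-4.42,0],[0,0,0]],
  [87,[1.79,-5.89,0],[0,0,0]],
  [87,[2.24,-7.36,0],[0,0,0]],
])

```text
time_s: 1.82
tcp_pos: [468.4, 111.7, 299.7]
tcp_rot: [[0.99, 0.141, 0.0], [0.141, -0.99, -0.0], [0.0, 0.0, -1.0]]
wrist_force: [0.9, -0.6, -0.5]
width: 86.8
grasp_force: 0.0
```

>>> servo_tool([
  [87,[0.45,-1.47,0],[0,0,0]],
  [87,[0.9,-2.94,0],[0,0,0]],
  [87,[1.34,-4.42,0],[0,0,0]],
  [87,[1.79,-5.89,0],[0,0,0]],
  [87,[2.24,-7.36,0],[0,0,0]],
])

```text
time_s: 2.23
tcp_pos: [498.1, 301.6, 299.3]
tcp_rot: [[0.99, 0.141, -0.0], [0.141, -0.99, -0.0], [-0.0, 0.0, -1.0]]
wrist_force: [-0.2, 0.5, -0.2]
width: 86.9
grasp_force: 0.0
```

>>> servo_tool([
  [87,[0,0,0],[0,0,0]],
  [87,[0,0,0],[0,0,0]],
])

```text
time_s: 2.4
tcp_pos: [497.1, 302.5, 298.8]
tcp_rot: [[0.989, 0.146, -0.002], [0.146, -0.989, 0.001], [-0.002, -0.001, -1.0]]
wrist_force: [0.7, -0.6, 0.8]
width: 86.7
grasp_force: 0.0
```

```bash
python3 - <<'E'
from h import *
c=cam('wrist')
im=vision.get_image('wrist')[:,:,::-1];cv2.imwrite('pics/w1.png',im)
for X in([514,328,105],[514,328,18]):print(proj('wrist',X,c))
import pickle;pickle.dump(c,open('c1.pkl','wb'))
E
```

```text
[296.08864715 164.64098438]
[300.75323374 150.80341967]
```

View pics/w1.png

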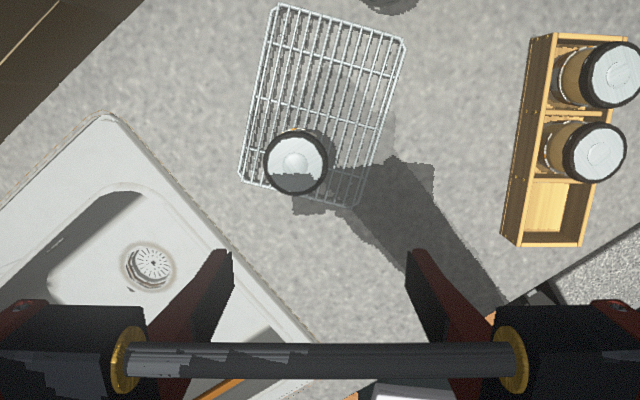

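The wrist picture shows the jar lid centre at (296,162), within 3 px of the prediction. The crate's -x end is at (505,241)–(582,247).

```bash
python3 - <<'E'
from h import *
import pickle;c=pickle.load(open('c1.pkl','rb'))
print(atz('wrist',(296,162),105,c))
a=np.radians(8.0)
for sx,sy in((-1,1),(-1,-1)):
  print(proj('wrist',[566.7+np.cos(a)*120*sx-np.sin(a)*42*sy,26.6+np.sin(a)*120*sx+np.cos(a)*42*sy,45],c))
x=atz('wrist',(296,162),105,c)
print(move([x[0],x[1],140]),move([x[0],x[1],93]), ctrl.observe()['time_s'])
E
```

```text
[516.47443722 328.40118215 105.        ]
[518.27179114 247.16774114]
[583.85662079 247.08938858]
[ 0.91434634 -0.99917797  6.35377   ] [ 0.91702835 -0.99985012  8.23376796] 2.45
```

>>> servo_tool([
  [87,[0.4,-0.5,1.2],[0,0,0]],
  [87,[0.88,-1.0,2.6],[0,0,0]],
  [87,[0.88,-1.0,4.0],[0,0,0]],
  [87,[0.88,-1.0,5.2],[0,0,0]],
  [87,[0.88,-1.0,6.0],[0,0,0]],
])

```text
time_s: 2.87
tcp_pos: [516.0, 324.7, 146.4]
tcp_rot: [[0.99, 0.139, -0.003], [0.139, -0.99, -0.003], [-0.003, 0.003, -1.0]]
wrist_force: [-0.8, -0.6, 0.0]
width: 87.2
grasp_force: 0.0
```

>>> servo_tool([
  [87,[0,0,0.4],[0,0,0]],
  [87,[0,0,0.9],[0,0,0]],
  [87,[0,0,1.4],[0,0,0]],
  [87,[0,0,1.9],[0,0,0]],
  [87,[0,0,2.16],[0,0,0]],
])

```text
time_s: 3.28
tcp_pos: [516.4, 327.3, 94.7]
tcp_rot: [[0.99, 0.141, -0.0], [0.141, -0.99, -0.0], [-0.0, 0.0, -1.0]]
wrist_force: [-0.2, -0.7, 0.1]
width: 86.8
grasp_force: 0.0
```

>>> servo_tool([
  [75,[0,0,0],[0,0,0]],
  [70,[0,0,0],[0,0,0]],
  [66,[0,0,0],[0,0,0]],
  [60,[0,0,0],[0,0,0]],
  [55,[0,0,0],[0,0,0]],
], newtons=20)

```text
time_s: 3.7
tcp_pos: [516.7, 328.4, 96.5]
tcp_rot: [[0.99, 0.141, 0.001], [0.141, -0.99, 0.001], [0.001, -0.001, -1.0]]
wrist_force: [-0.4, 0.1, 1.7]
width: 62.3
grasp_force: 20.0
```

>>> servo_tool([
  [50,[0,0,0],[0,0,0]],
  [50,[0,0,0],[0,0,0]],
  [50,[0,0,0],[0,0,0]],
])

```text
time_s: 3.95
tcp_pos: [516.7, 328.4, 96.4]
tcp_rot: [[0.99, 0.141, 0.001], [0.141, -0.99, 0.001], [0.001, -0.001, -1.0]]
wrist_force: [-0.1, -0.0, 6.4]
width: 62.2
grasp_force: 20.0
```

>>> servo_tool([
  [50,[0,0,-0.2],[0,0,0]],
  [50,[0,0,-0.6],[0,0,0]],
  [50,[0,0,-1.2],[0,0,0]],
  [50,[0,0,-1.8],[0,0,0]],
  [50,[0,0,-2.4],[0,0,0]],
])

```text
time_s: 4.37
tcp_pos: [516.0, 327.3, 156.3]
tcp_rot: [[0.99, 0.141, -0.001], [0.141, -0.99, -0.001], [-0.001, 0.001, -1.0]]
wrist_force: [1.2, -0.2, -2.5]
width: 62.3
grasp_force: 20.0
```

>>> servo_tool([
  [50,[0,0,-0.5],[0,0,0]],
  [50,[0,0,-0.6],[0,0,0]],
  [50,[0,0,-0.6],[0,0,0]],
  [50,[0,0,-0.6],[0,0,0]],
  [50,[0,0,-0.6],[0,0,0]],
])

```text
time_s: 4.78
tcp_pos: [515.9, 327.3, 169.6]
tcp_rot: [[0.99, 0.141, -0.001], [0.141, -0.99, -0.001], [-0.001, 0.001, -1.0]]
wrist_force: [-0.7, -0.7, -2.5]
width: 62.4
grasp_force: 20.0
```

```bash
python3 - <<'E'
from h import *
s=ctrl.observe();print(s['tcp_pos'],s['wrist_force'],s['wrist_torque'],s['width'],s['time_s'])
a=[]
c=cam('top');w=cam('wrist')
t=vision.get_image('top')[:,:,::-1];wr=vision.get_image('wrist')[:,:,::-1];sd=vision.get_image('side')[:,:,::-1]
cv2.imwrite('pics/w2full.png',wr)
R=lambda im,k:cv2.resize(im,None,fx=k,fy=k,interpolation=cv2.INTER_CUBIC)
m=np.vstack([np.hstack([R(wr[130:330,160:480],1.25),R(sd[120:220,190:350],2.5)]),np.hstack([R(t[160:260,180:340],2.5),np.zeros((250,400,3),np.uint8)])])
cv2.imwrite('pics/m3.png',m)
print(move([489.4+.3,15.7,0]))
E
```

```text
[515.92144445 327.33324474 169.61216039] [-0.70672107 -0.70541201 -2.53947241] [-0.00076372  0.0042729  -0.01112829] 62.42473855838853 4.7833
[-2.79609187 12.19974097  6.80103882]
```

View pics/m3.png

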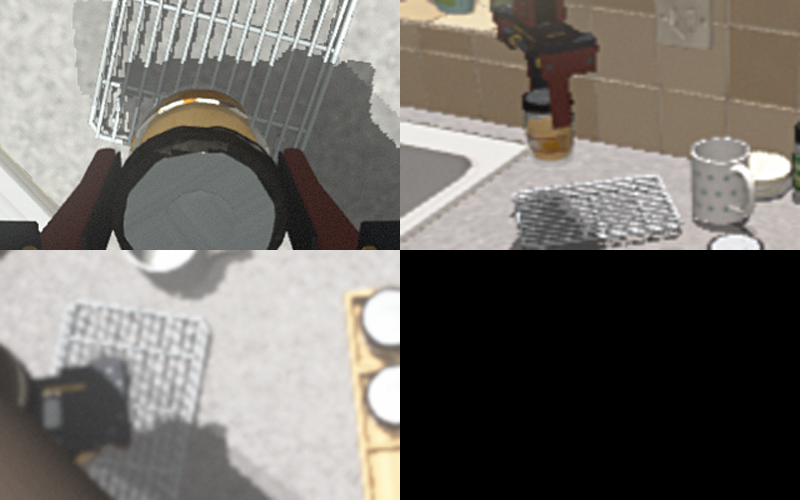

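```bash
python3 - <<'E'
from h import *
s=ctrl.observe();R=np.array(s['tcp_rot'])
for z in(178,180):
  x=atz('wrist',(312,300),z);print(x,R.T@(x-s['tcp_pos']))
E
```

```text
[516.74520382 331.54742541 178.        ] [ 1.30273063 -3.76142699 -8.23020306]
[517.98961958 331.67934372 180.        ] [  2.55062512  -3.71498216 -10.23184619]
```

>>> servo_tool([
  [50,[-0.2,0.8,0],[0,0,0]],
  [50,[-0.5,2.0,0],[0,0,0]],
  [50,[-0.8,3.4,0],[0,0,0]],
  [50,[-1.1,4.8,0],[0,0,0]],
  [50,[-1.43,6.1,0],[0,0,0]],
])

```text
time_s: 5.35
tcp_pos: [502.1, 170.0, 170.1]
tcp_rot: [[0.99, 0.141, -0.001], [0.141, -0.99, -0.001], [-0.001, 0.0, -1.0]]
wrist_force: [0.9, -0.7, -2.5]
width: 62.1
grasp_force: 20.0
```

>>> servo_tool([
  [50,[-0.3,1.4,0],[0,0,0]],
  [50,[-0.6,2.8,0],[0,0,0]],
  [50,[-0.95,4.1,0],[0,0,0]],
  [50,[-1.25,5.4,0],[0,0,0]],
  [50,[-1.43,6.1,0],[0,0,0]],
])

```text
time_s: 5.77
tcp_pos: [487.8, 11.5, 170.2]
tcp_rot: [[0.99, 0.138, -0.001], [0.138, -0.99, -0.002], [-0.001, 0.002, -1.0]]
wrist_force: [0.9, -0.1, -3.2]
width: 62.5
grasp_force: 20.0
```

>>> servo_tool([
  [50,[0,0,0.5],[0,0,0]],
  [50,[0,0,0.9],[0,0,0]],
  [50,[0,0,1.2],[0,0,0]],
  [50,[0,0,1.4],[0,0,0]],
  [50,[0,0,1.4],[0,0,0]],
])

```text
time_s: 6.18
tcp_pos: [487.9, 16.8, 134.4]
tcp_rot: [[0.99, 0.143, -0.002], [0.143, -0.99, 0.001], [-0.002, -0.001, -1.0]]
wrist_force: [-0.1, 0.1, -2.7]
width: 61.9
grasp_force: 20.0
```

```bash
python3 - <<'E'
from h import *
s=ctrl.observe();print(s['tcp_pos'],s['wrist_force'],s['width'],s['time_s'])
R=lambda im,k:cv2.resize(im,None,fx=k,fy=k,interpolation=cv2.INTER_CUBIC)
t=vision.get_image('top')[:,:,::-1];wr=vision.get_image('wrist')[:,:,::-1];sd=vision.get_image('side')[:,:,::-1]
m=np.vstack([np.hstack([R(wr[100:400,120:520],1),R(sd[200:290,240:360],10/3)]),np.hstack([R(t[165:290,270:420],2)[:250],np.zeros((250,500,3),np.uint8)])])
cv2.imwrite('pics/m4.png',m)
print(s['tcp_rot'].round(3))
E
```

```text
[487.88044273  16.83800899 134.35664516] [-0.10246292  0.11359829 -2.65610476] 61.9326514294873 6.1833
[[ 0.99   0.143 -0.002]
 [ 0.143 -0.99   0.001]
 [-0.002 -0.001 -1.   ]]
```

View pics/m4.png

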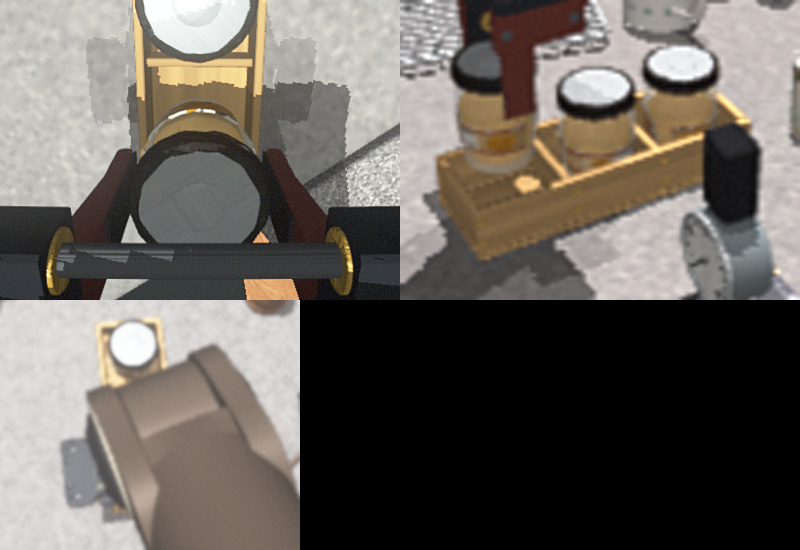

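```bash
python3 - <<'E'
from h import *
d=atz('wrist',(320,162),37);print(d)
a=np.radians(8);d2=np.array([489.4+39*np.cos(a),15.7+39*np.sin(a),37]);print(d2,proj('wrist',d2))
for z in (143,145):print(atz('wrist',(319.5,298),z))
E
```

```text
[528.73338884  22.72102213  37.        ]
[528.02045468  21.12775094  37.        ] [322.19704721 163.37788126]
[490.35704108  17.54442976 143.        ]
[491.57608513  17.7211937  145.        ]
```

>>> servo_tool([
  [50,[0,0,0.4],[0,0,0]],
  [50,[0,0,0.8],[0,0,0]],
  [50,[0,0,1.2],[0,0,0]],
  [50,[0,0,1.6],[0,0,0]],
  [50,[0,0,1.8],[0,0,0]],
])

```text
time_s: 6.75
tcp_pos: [487.7, 15.7, 88.7]
tcp_rot: [[0.99, 0.141, -0.002], [0.141, -0.99, 0.0], [-0.002, -0.0, -1.0]]
wrist_force: [0.7, 0.1, -2.7]
width: 62.4
grasp_force: 20.0
```

>>> servo_tool([
  [50,[0,0,0.05],[0,0,0]],
  [50,[0,0,0.1],[0,0,0]],
  [50,[0,0,0.15],[0,0,0]],
  [50,[0,0,0.15],[0,0,0]],
])

```text
time_s: 7.08
tcp_pos: [488.8, 15.8, 87.0]
tcp_rot: [[0.99, 0.141, 0.0], [0.141, -0.99, -0.0], [0.0, 0.0, -1.0]]
wrist_force: [0.6, 0.0, -3.0]
width: 62.3
grasp_force: 20.0
```

>>> servo_tool([
  [50,[0,0,0.05],[0,0,0]],
  [50,[0,0,0.1],[0,0,0]],
  [50,[0,0,0.15],[0,0,0]],
  [50,[0,0,0.15],[0,0,0]],
])

```text
time_s: 7.42
tcp_pos: [489.5, 16.0, 84.4]
tcp_rot: [[0.99, 0.141, 0.002], [0.141, -0.99, -0.001], [0.002, 0.001, -1.0]]
wrist_force: [-4.3, -0.9, 10.2]
width: 62.2
grasp_force: 20.0
```

>>> servo_tool([
  [66,[0,0,-0.05],[0,0,0]],
  [75,[0,0,-0.05],[0,0,0]],
  [87,[0,0,-0.05],[0,0,0]],
  [87,[0,0,-0.05],[0,0,0]],
  [87,[0,0,-0.05],[0,0,0]],
])

```text
time_s: 7.83
tcp_pos: [488.7, 15.8, 84.4]
tcp_rot: [[0.99, 0.141, 0.0], [0.141, -0.99, -0.0], [0.0, 0.0, -1.0]]
wrist_force: [-0.5, 0.0, 0.5]
width: 86.2
grasp_force: 0.0
```

>>> servo_tool([
  [87,[0,0,-0.5],[0,0,0]],
  [87,[0,0,-1.4],[0,0,0]],
  [87,[0,0,-2.6],[0,0,0]],
  [87,[0,0,-4.0],[0,0,0]],
  [87,[0,0,-5.4],[0,0,0]],
])

```text
time_s: 8.25
tcp_pos: [488.0, 16.0, 220.4]
tcp_rot: [[0.99, 0.142, -0.001], [0.142, -0.99, 0.001], [-0.001, -0.001, -1.0]]
wrist_force: [1.1, 0.2, 0.5]
width: 86.9
grasp_force: 0.0
```

>>> servo_tool([
  [87,[0,0.5,-1.4],[0,0,0]],
  [87,[0,1.5,-2.8],[0,0,0]],
  [87,[0,2.6,-3.6],[0,0,0]],
  [87,[0,3.6,-3.6],[0,0,0]],
  [87,[0,4,-3.6],[0,0,0]],
])

```text
time_s: 8.67
tcp_pos: [503.4, -87.1, 310.6]
tcp_rot: [[0.991, 0.137, 0.002], [0.137, -0.991, -0.002], [0.002, 0.002, -1.0]]
wrist_force: [0.4, -1.0, -0.8]
width: 87.2
grasp_force: 0.0
```

>>> servo_tool([
  [87,[0,1,0],[0,0,0]],
  [87,[0,1,0],[0,0,0]],
  [87,[0,1,0],[0,0,0]],
])

```text
time_s: 8.92
tcp_pos: [505.8, -108.3, 308.2]
tcp_rot: [[0.99, 0.139, -0.002], [0.139, -0.99, 0.001], [-0.002, -0.001, -1.0]]
wrist_force: [-0.5, 0.3, 0.3]
width: 87.1
grasp_force: 0.0
```

```bash
python3 - <<'E'
from h import *
import pickle
s=ctrl.observe();print(s['tcp_pos'],s['wrist_force'],s['width'],s['time_s'])
c=cam('wrist');wr=vision.get_image('wrist')[:,:,::-1];pickle.dump(c,open('c2.pkl','wb'))
t=vision.get_image('top');cv2.imwrite('pics/t2.png',t[:,:,::-1])
cv2.imwrite('pics/s2.png',vision.get_image('side')[:,:,::-1])
cv2.imwrite('pics/w3.png',cv2.resize(wr,None,fx=1.25,fy=1.25,interpolation=cv2.INTER_CUBIC))
print(proj('wrist',[558,-229,211],c),proj('wrist',[558,-229,90],c))
E
```

```text
[ 505.77226996 -108.29621522  308.21567317] [-0.50308949  0.26142858  0.32528561] 87.13540000782447 8.9167
[507.05450071 170.8232191 ] [447.09425504 146.13947734]
```

View pics/w3.png

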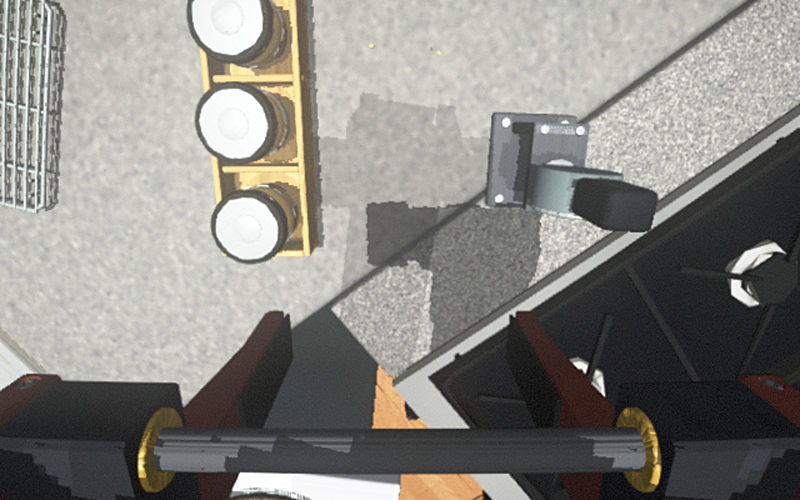

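The jar stands in the free cell, its button at about (198,181) in the wrist picture. The gauge grip's top is near (506,166).

>>> servo_tool([
  [87,[0.2,0.9,0],[0,0,0.1]],
  [87,[0.5,2,0],[0,0,0.3]],
  [87,[0.8,3.3,0],[0,0,0.5]],
  [87,[1.1,4.4,0.4],[0,0,0.67]],
  [87,[1.3,5.07,0.7],[0,0,0.67]],
])

```text
time_s: 9.48
tcp_pos: [557.1, -230.8, 291.3]
tcp_rot: [[0.998, 0.069, 0.0], [0.069, -0.998, -0.001], [0.0, 0.001, -1.0]]
wrist_force: [-1.1, -0.1, -0.6]
width: 87.1
grasp_force: 0.0
```

>>> servo_tool([
  [87,[0,0,0],[0,0,0]],
  [87,[0,0,0],[0,0,0]],
  [87,[0,0,0],[0,0,0]],
])

```text
time_s: 9.73
tcp_pos: [556.5, -226.7, 292.0]
tcp_rot: [[0.997, 0.074, -0.0], [0.074, -0.997, 0.001], [-0.0, -0.001, -1.0]]
wrist_force: [-0.0, 0.0, -0.6]
width: 86.8
grasp_force: 0.0
```

```bash
python3 - <<'E'
from h import *
import pickle
c2=pickle.load(open('c2.pkl','rb'))
print('lid',atz('wrist',(198.4,180.8),93,c2))
s=ctrl.observe();print(s['tcp_pos'],s['tcp_rot'].round(3),s['time_s'])
c=cam('wrist');wr=vision.get_image('wrist')[:,:,::-1];pickle.dump(c,open('c3.pkl','wb'))
cv2.imwrite('pics/w4.png',cv2.resize(wr[100:350,150:483],None,fx=2.4,fy=2.4,interpolation=cv2.INTER_CUBIC))
print(proj('wrist',[558,-229,211],c))
E
```

```text
lid [488.4142706   14.77662061  93.        ]
[ 556.53420967 -226.70307582  291.98207329] [[ 0.997  0.074 -0.   ]
 [ 0.074 -0.997  0.001]
 [-0.    -0.001 -1.   ]] 9.7333
[324.23490098 225.89608412]
```

View pics/w4.png

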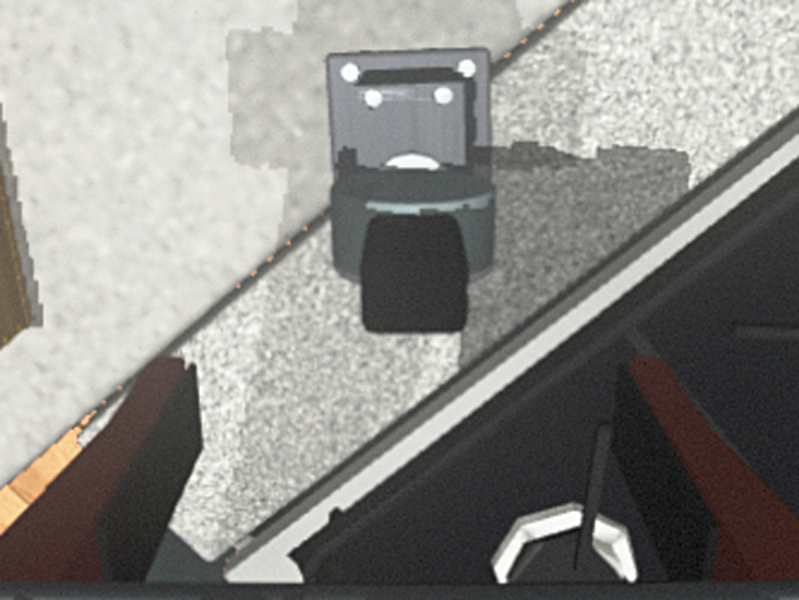

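Grip block's near top edge is at crop (415,331), i.e. full (322.9,237.9), square with the jaws.

```bash
python3 - <<'E'
from h import *
import pickle
c=pickle.load(open('c3.pkl','rb'))
e=atz('wrist',(322.9,237.9),211,c);print(e)
for v in((150+362/2.4,237.7),(150+468/2.4,237.7)):print(atz('wrist',v,211,c))
g=e+12*np.array([.997,.074,0]);print(g);print(move([g[0],g[1],192]))
E
```

```text
[ 549.48377179 -228.78137748  211.        ]
[ 548.53375069 -214.18836497  211.        ]
[ 550.71199333 -243.37509729  211.        ]
[ 561.44777179 -227.89337748  211.        ]
[0.18597988 0.06670095 4.01646829]
```

>>> servo_tool([
  [87,[0.08,0.05,0.6],[0,0,0]],
  [87,[0.15,0.05,1.6],[0,0,0]],
  [87,[0.15,0.05,2.6],[0,0,0]],
  [87,[0.15,0.05,3.6],[0,0,0]],
  [87,[0.15,0.05,4.0],[0,0,0]],
])

```text
time_s: 10.2
tcp_pos: [558.9, -227.9, 189.6]
tcp_rot: [[0.997, 0.074, -0.003], [0.074, -0.997, 0.001], [-0.003, -0.001, -1.0]]
wrist_force: [-1.7, 0.4, -0.2]
width: 87.0
grasp_force: 0.0
```

>>> servo_tool([
  [75,[0,0,0],[0,0,0]],
  [62,[0,0,0],[0,0,0]],
  [50,[0,0,0],[0,0,0]],
  [40,[0,0,0],[0,0,0]],
  [34,[0,0,0],[0,0,0]],
], newtons=25)

```text
time_s: 10.62
tcp_pos: [560.9, -229.9, 193.4]
tcp_rot: [[0.997, 0.071, 0.002], [0.071, -0.997, -0.001], [0.002, 0.001, -1.0]]
wrist_force: [-0.6, -0.0, 0.2]
width: 57.2
grasp_force: 0.0
```

>>> servo_tool([
  [28,[0,0,0],[0,0,0]],
  [22,[0,0,0],[0,0,0]],
  [20,[0,0,0],[0,0,0]],
  [20,[0,0,0],[0,0,0]],
  [20,[0,0,0],[0,0,0]],
])

```text
time_s: 11.03
tcp_pos: [560.2, -229.8, 192.0]
tcp_rot: [[0.997, 0.071, 0.0], [0.071, -0.997, -0.0], [0.0, 0.0, -1.0]]
wrist_force: [-0.6, -0.4, 1.3]
width: 29.7
grasp_force: 25.0
```

>>> servo_tool([
  [20,[0,0,-0.1],[0,0,0]],
  [20,[0,0,-0.4],[0,0,0]],
  [20,[0,0,-0.9],[0,0,0]],
  [20,[0,0,-1.5],[0,0,0]],
  [20,[0,0,-2.1],[0,0,0]],
], newtons=35)

```text
time_s: 11.45
tcp_pos: [560.2, -229.7, 245.9]
tcp_rot: [[0.997, 0.072, 0.0], [0.072, -0.997, 0.0], [0.0, -0.0, -1.0]]
wrist_force: [-0.4, -0.6, -2.1]
width: 30.1
grasp_force: 35.0
```

>>> servo_tool([
  [20,[0,0,-0.6],[0,0,0]],
  [20,[0,0,-1.2],[0,0,0]],
  [20,[0,0,-1.8],[0,0,0]],
  [20,[0,0,-2.2],[0,0,0]],
  [20,[0,0,-2.2],[0,0,0]],
])

```text
time_s: 11.87
tcp_pos: [561.3, -229.9, 302.6]
tcp_rot: [[0.997, 0.071, 0.004], [0.071, -0.997, -0.002], [0.004, 0.002, -1.0]]
wrist_force: [0.5, 1.0, -1.7]
width: 29.8
grasp_force: 35.0
```

```bash
python3 - <<'E'
from h import *
s=ctrl.observe();print(s['tcp_pos'],s['tcp_rot'].round(4),s['wrist_force'],s['wrist_torque'],s['width'],s['time_s'])
print(move([489,16,297]))
t=vision.get_image('top')[:,:,::-1];sd=vision.get_image('side')[:,:,::-1]
cv2.imwrite('pics/s3.png',sd);cv2.imwrite('pics/t3.png',t)
E
```

```text
[ 561.25514331 -229.8852172   302.61889454] [[ 0.9974  0.0715  0.0041]
 [ 0.0715 -0.9974 -0.0017]
 [ 0.004   0.0019 -1.    ]] [ 0.47816884  0.97099648 -1.70170351] [ 0.03272253 -0.06990673 -0.0260444 ] 29.81941787014898 11.8667
[ -2.18074913 -10.01722446   0.19650894]
```

>>> servo_tool([
  [20,[-0.1,-0.6,0],[0,0,0]],
  [20,[-0.3,-1.5,0],[0,0,0]],
  [20,[-0.56,-2.6,0],[0,0,0]],
  [20,[-0.8,-3.8,0],[0,0,0]],
  [20,[-1.06,-5.0,0],[0,0,0]],
])

```text
time_s: 12.38
tcp_pos: [523.4, -104.9, 298.2]
tcp_rot: [[0.997, 0.072, -0.002], [0.072, -0.997, 0.001], [-0.002, -0.001, -1.0]]
wrist_force: [0.8, 1.0, -1.7]
width: 29.9
grasp_force: 35.0
```

>>> servo_tool([
  [20,[-0.25,-1.2,0],[0,0,0]],
  [20,[-0.5,-2.4,0],[0,0,0]],
  [20,[-0.76,-3.6,0],[0,0,0]],
  [20,[-0.95,-4.5,0],[0,0,0]],
  [20,[-1.06,-5.0,0],[0,0,0]],
])

```text
time_s: 12.8
tcp_pos: [487.5, 19.7, 298.8]
tcp_rot: [[0.997, 0.076, -0.001], [0.076, -0.997, 0.001], [-0.001, -0.001, -1.0]]
wrist_force: [-0.1, -0.1, -1.2]
width: 29.6
grasp_force: 35.0
```

>>> servo_tool([
  [20,[0,0,0.3],[0,0,0]],
  [20,[0,0,0.8],[0,0,0]],
  [20,[0,0,1.2],[0,0,0]],
  [20,[0,0,1.4],[0,0,0]],
  [20,[0,0,1.4],[0,0,0]],
])

```text
time_s: 13.22
tcp_pos: [488.8, 14.6, 262.5]
tcp_rot: [[0.998, 0.07, -0.003], [0.07, -0.998, 0.0], [-0.003, -0.0, -1.0]]
wrist_force: [0.3, -1.6, -1.6]
width: 29.6
grasp_force: 35.0
```

>>> servo_tool([
  [20,[0,0,0],[0,0,0]],
  [20,[0,0,0],[0,0,0]],
  [20,[0,0,0],[0,0,0]],
  [20,[0,0,0],[0,0,0]],
])

```text
time_s: 13.55
tcp_pos: [489.7, 15.7, 264.8]
tcp_rot: [[0.997, 0.071, 0.001], [0.071, -0.997, -0.0], [0.001, 0.0, -1.0]]
wrist_force: [0.6, -0.5, -1.0]
width: 30.5
grasp_force: 35.0
```

```bash
python3 - <<'E'
from h import *
s=ctrl.observe();print(s['tcp_pos'],s['tcp_rot'].round(4),s['wrist_force'],s['wrist_torque'],s['width'],s['time_s'])
R=lambda im,k:cv2.resize(im,None,fx=k,fy=k,interpolation=cv2.INTER_CUBIC)
sd=vision.get_image('side')[:,:,::-1];wr=vision.get_image('wrist')[:,:,::-1];t2=cv2.imread('pics/t2.png')
p=proj('side',[490,16,93]);print(p)
a=np.hstack([R(sd[190:290,230:310],6),cv2.copyMakeBorder(np.vstack([R(wr[150:350,220:420],1.6)[:300],R(t2[225:275,310:360],6)[:300]]),0,0,0,0,cv2.BORDER_CONSTANT)[:600]]) 
print(a.shape)
cv2.imwrite('pics/m5.png',a)
E
```

```text
[489.7381234   15.69821296 264.8023989 ] [[ 9.975e-01  7.130e-02  8.000e-04]
 [ 7.130e-02 -9.975e-01 -1.000e-04]
 [ 8.000e-04  1.000e-04 -1.000e+00]] [ 0.62930571 -0.53508393 -1.00479516] [-0.04337321 -0.01853742  0.02425924] 30.466869606856047 13.55
[270.95555391 234.15352635]Traceback (most recent call last):
  File "<stdin>", line 6, in <module>
    return _nx.concatenate(arrs, 0, dtype=dtype, casting=casting)
           ~~~~~~~~~~~~~~~^^^^^^^^^^^^^^^^^^^^^^^^^^^^^^^^^^^^^^^
ValueError: all the input array dimensions except for the concatenation axis must match exactly, but along dimension 1, the array at index 0 has size 320 and the array at index 1 has size 300
```

```bash
python3 - <<'E'
from h import *
for n,f in(('top','pics/t2.png'),('side','pics/s2.png'),('top','pics/t3.png'),('side','pics/s3.png')):
    im=cv2.imread(f);p=proj(n,[490,16,91.5]);x,y=p.round().astype(int)
    w=im[y-14:y+15,x-14:x+15].min(2);m=(w>170).astype(np.uint8)
    k,l,st,ce=cv2.connectedComponentsWithStats(m);i=l[14,14]
    if i:
        u=ce[i]+[x-14,y-14];print(f,p.round(1),u.round(1),st[i],atz(n,u,91.5).round(1))
    else:print(f,'dark',w[14,14])
E
```

```text
pics/t2.png [343.  250.6] [343.4 252.5] [  3   4  24  24 451] [485.6  14.9  91.5]
pics/s2.png [271.  234.7] [268.9 235. ] [  2   9  21  11 187] [484.8  16.5  91.5]
pics/t3.png [343.  250.6] [343.4 252.5] [  3   4  24  24 451] [485.6  14.9  91.5]
pics/s3.png [271.  234.7] [268.9 235. ] [  2   9  21  11 187] [484.8  16.5  91.5]
```

>>> servo_tool([
  [20,[-0.1,0.03,0.1],[0,0,0]],
  [20,[-0.1,0.03,0.25],[0,0,0]],
  [20,[-0.1,0.03,0.4],[0,0,0]],
  [20,[-0.1,0.03,0.55],[0,0,0]],
  [20,[-0.1,0.03,0.65],[0,0,0]],
])

```text
time_s: 14.07
tcp_pos: [486.9, 14.8, 247.5]
tcp_rot: [[0.997, 0.071, -0.0], [0.071, -0.997, -0.0], [-0.0, -0.0, -1.0]]
wrist_force: [-0.3, -0.6, -0.3]
width: 30.0
grasp_force: 35.0
```

>>> servo_tool([
  [20,[0,0,0.05],[0,0,0]],
  [20,[0,0,0.05],[0,0,0]],
  [20,[0,0,0.05],[0,0,0]],
  [20,[0,0,0.05],[0,0,0]],
  [20,[0,0,0.05],[0,0,0]],
])

```text
time_s: 14.48
tcp_pos: [487.0, 14.8, 247.0]
tcp_rot: [[0.997, 0.071, -0.0], [0.071, -0.997, -0.0], [-0.0, 0.0, -1.0]]
wrist_force: [-0.7, -0.0, 0.4]
width: 29.8
grasp_force: 35.0
```

>>> servo_tool([
  [20,[0,0,0],[0,0,0]],
  [20,[0,0,0],[0,0,0]],
  [20,[0,0,0],[0,0,0]],
])

```text
time_s: 14.73
tcp_pos: [487.0, 14.8, 246.9]
tcp_rot: [[0.997, 0.072, -0.0], [0.072, -0.997, -0.0], [-0.0, 0.0, -1.0]]
wrist_force: [-1.2, -0.1, -0.2]
width: 29.9
grasp_force: 35.0
```

>>> servo_tool([
  [20,[0,0,0.06],[0,0,0]],
  [20,[0,0,0.12],[0,0,0]],
  [20,[0,0,0.18],[0,0,0]],
  [20,[0,0,0.2],[0,0,0]],
  [20,[0,0,0.2],[0,0,0]],
])

```text
time_s: 15.15
tcp_pos: [487.0, 14.9, 241.9]
tcp_rot: [[0.997, 0.072, -0.0], [0.072, -0.997, -0.0], [-0.0, 0.0, -1.0]]
wrist_force: [-0.9, -0.6, 2.3]
width: 29.8
grasp_force: 35.0
```

>>> servo_tool([
  [20,[0,0,0],[0,0,0]],
  [20,[0,0,0],[0,0,0]],
  [20,[0,0,0],[0,0,0]],
  [20,[0,0,0],[0,0,0]],
  [20,[0,0,0],[0,0,0]],
])

```text
time_s: 15.57
tcp_pos: [487.1, 14.8, 242.0]
tcp_rot: [[0.997, 0.071, 0.0], [0.071, -0.997, -0.0], [0.0, 0.0, -1.0]]
wrist_force: [-1.1, 0.4, 1.7]
width: 29.8
grasp_force: 35.0
```

```bash
python3 - <<'E'
from h import *
s=ctrl.observe();print(s['tcp_pos'],s['tcp_rot'].round(4),s['wrist_force'],s['width'],s['time_s'])
f=[]
for n in ('side','wrist'):
    im=vision.get_image(n)[:,:,::-1]; f.append(ctrl.observe()['wrist_force'][2])
    if n=='side':sd=im
    else:wr=im
for _ in range(6): vision.get_image('top');f.append(ctrl.observe()['wrist_force'][2])
print(np.round(f,2),np.mean(f))
R=lambda im,w,h:cv2.resize(im,(w,h),interpolation=cv2.INTER_CUBIC)
a=np.hstack([R(sd[180:260,240:300],450,600),R(wr[150:390,250:390],350,600)])
cv2.imwrite('pics/m5.png',a)
E
```

```text
[487.06288128  14.84575199 241.95017431] [[ 9.974e-01  7.150e-02  1.000e-04]
 [ 7.150e-02 -9.974e-01 -0.000e+00]
 [ 1.000e-04  1.000e-04 -1.000e+00]] [-1.12148876  0.36948173  1.69925887] 29.77278163146171 15.5667
[2.48 1.7  2.06 2.3  2.04 2.22 2.55 2.2 ] 2.193958145218912
```

View pics/m5.png

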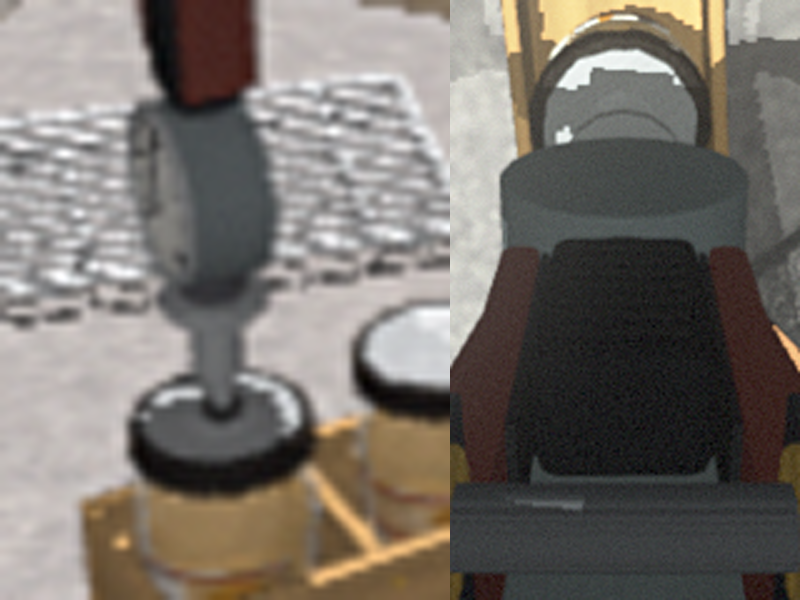

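The plunger tip at (222,412) sits at the centre of the lid, the needle is about upright, and the force works out to roughly 3.9 N. Handing in.

```bash
python3 -c "
from rig import order
print(order.close_job())"
```

```text
the job is handed in; nothing more can be done
None
```

The jar stands in the free cell and has been let go; the gauge is held upright on its lid button at about 3.9 N, needle about straight up, and the job was handed in at about 16 s of the 54 s allowed.

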